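# Snap the clamping ring of a praline pail shut

## Task

Two white steel pails of praline paste stand on the bench with their lids on, but one still has its clamping ring open, the lever sticking out from the pail. With the fingertips or the outside of the fingers, push that lever round against its pail until it snaps over centre and lies flat along the ring by itself. Do not grip the lever between the fingers, and leave the pail that is already shut and the things lying on the bench as they are.

Things in the scene. Friction and masses are not known exactly. Their poses are not given: they have to be found in the camera images.
- pail_pivot (a point): Upright hinge pin of the open lever, on the open pail's clamping ring, 222 mm above the bench (the lever's mid-height). The frame is the pail's: its axis lies 157 mm from the pin along +x; z is up. Two straps, 14 mm above and below mid-height, link the lever (18 mm from its pin) to the other ring end, 44 to 65 mm from the pin on its +y side; push beyond them.
- pail_lever (a joint): Open pail's lever about its pin: 0 = shut, flat along the ring on the pin's -y side; starts 1.8 to 2.15, standing out (at 1.95 pin to free end points straight out, pail -x). It closes anticlockwise seen from above. The sprung ring resists, at most about 10 to 13 N at 85 mm from the pin, near 1.2; dead centre is at 0.2: let go above it, it springs back open; below it, it snaps to 0 and stays.
- pail_lever_near (a point): Open pail's lever, 40 mm along it from its pin, mid-line. The lever is a galvanised steel channel 120 mm long, 22 mm high, 9 mm thick, curved like the ring (radius 157 mm about the pail's axis when shut), free end flared outwards. x runs along it to the free end, y from its outer face through to the face that comes to lie on the ring, z up; outer face at y = -4.5 mm.
- pail_lever_far (a point): Open pail's lever, 90 mm along it from its pin, mid-line: a good place to push, on the outer face. Axes as for the near point, turned with the curve: x to the free end, y from the outer face towards the ring side, z up; outer face at y = -4.5 mm.
- pail_lid (a point): Middle of the open pail's lid, top face, on the pail's axis, 233 mm above the bench; axes as the pail's. White steel pail, 290 mm across the rim, 237 mm high with its lid, full (15 kg): it does not shift. Its ring is a galvanised band 25 mm high, 300 mm across outside, mid-height 222 mm.
- shut_lid (a point): Middle of the lid of the other pail, the same in all but that its lever is already shut, flat along its ring. Leave it shut.
- shut_lever (a joint): Lever of the shut pail: 0 = shut; must stay so.
- mallet: Bystander: rubber mallet lying on the bench, head 80 x 55 mm, handle 210 mm; origin under it, x from the handle to the head.
- cake_ring: Bystander: steel cake ring, 80 mm across, 45 mm high, standing on the bench; origin at the centre of its underside.
- knife: Bystander: straight palette knife lying on the bench, 345 mm long, handle to its -x; origin under it.

How it is judged:
By the outcome, as a careful person would: the job done as asked, in the order asked, and still so for the second after the job is handed in, with the robot touching nothing.
It also fails if it takes over 48 s, if anything falls off the work surface, if the arm or the gripper's body presses on something with over 40 N, if the wrist force passes 120 N, or if a joint passes its speed limit or range.

## Robot

A 6-joint arm with a two-finger parallel gripper is mounted at the origin on the work surface. World frame = base frame: x ahead of the robot, y to its left, z up, the work surface at z = 0. Lengths are in m, angles in rad, forces in N, time in s.
With the tool pointing down it reaches from about 0.25 to 0.775 m from the base axis. Payload 4 kg.
Tool frame: the origin (TCP) lies between the finger pads; the fingertips stand 11 mm ahead of it and the grasp point (between the pads) lies 8 mm behind it; z points along the fingers, y is the line along which they close (so a half turn about z gives the same grasp; the last joint's range is limited). The gripper opens to 94 mm and grips with 3 to 60 N. Pads are 16 mm wide; open, the fingers measure 119 mm over their backs; the gripper's body (75 mm by 177 mm) begins 78 mm behind the grasp point.
Start: joints at [1.046, 0.087, 1.371, -0, 1.684, -0.103], TCP at [0.225, 0.502, 0.217] pointing down, gripper open.
Joint ranges: [-3.1, 3.1], [-0.76, 2.03], [0.27, 2.55], [-1.08, 4.22], [0.17, 2.65], [-2.57, 2.57]. Speed limits (rad/s): [2.79, 2.79, 3.14, 3.14, 3.14, 3.14].

## Interface

Orientations are given as a rotation vector (axis times angle).
In Python, from rig import monitor, optics, r gives the robot as it stands.
- The arm moves only by the tool servo_tool, never from a script. Its argument "steps" is a list that holds one entry, the list of rows, each a list of 6 numbers: the shift along the tool's x, y, z in m, then the turn, a rotation vector about the tool's x, y, z in degrees. A call has 1 to 12 rows; each row is the pose to reach, as a shift and turn from the pose commanded when the call began, along the tool's axes at that moment; what a row does not reach only later rows make up. A row lasts 1/12 s, in which the tool goes at most 41.7 mm and 7.16 degrees, less where a joint would pass 70% of its speed; a pose out of reach is approached as far as the arm can. A call with a gripper value outside its range is refused whole. "jaw" is the finger opening in m, from 0 to 0.094, set as the call begins (left out, the last holds). The fingers move at their own pace and stop on an object; "grip_force" is the grip in N (left out, the last holds). Time passes only in rows, so rows that repeat a pose let the fingers close. It gives the time, the measured TCP pose, the force, the opening and the grip force at its end, in the units of the state.
- monitor.get_state(): the state, without advancing time (a new reading comes with each control period).
- optics.grab_frame(name): name is "scene" or "top" or "wrist"; returns the picture (420x560x3 uint8, red, green, blue); there is no depth.
- optics.camera_model(name): a dict with "camera_matrix" (3x3 intrinsics, pixels), "R" (3x3) and "t" (3): a world point X has camera coordinates R X + t; the wrist camera has in their place "hand_eye" (4x4, takes a point from camera to tool coordinates, whose origin is the TCP and whose axes are the flange's). Camera axes: x right, y down, z forward; pixel columns grow to the right and rows downward; lengths in m; the calibration is good to about 2 mm. A picture is of the moment at which its call begins: read the wrist's pose just before it. camera_model takes no time and is no camera call.
- r.sign_off(): hands the job in; it is judged then, once.
Trained networks look in the newest picture that a camera, given by its name, has taken for a name from the list of things; names that differ only in an ending like _2 or _b are one class to them, and where a whole thing is asked for, a point or a joint stands for the part that bears it (a point fixed in the world has none). Each returns a list of dicts, best first, with "score" (0 to 1); they miss things now and then, are a little off and sometimes report something else, mostly with a low value. They report only what shows in the picture. A call takes as long as a camera call.
- optics.recognise(camera, query): "location" ([column, row] in pixels, amid what is visible of it).
The state is a dict: "clock": time; "joints": joint angles; "qvel": joint speeds; "effort": joint torques, N m; "eef_pos": TCP position; "eef_rot": TCP orientation; "wrist_force": force on the tool from outside, world axes, zero at the start; "ft_torque": the same for the moment, N m; "finger_gap": finger opening in m; "finger_force": force on a finger pad.
Only numpy, scipy, OpenCV 4.12 (cv2) and the standard library are available. Lean on these libraries where they do the work, as an engineer would, in place of code of your own. Each camera call takes 0.05 s, during which the arm holds its last target. There are 200 camera calls.

## Working session

There is one attempt and no reset: what is moved stays moved. The work goes in short steps, Python scripts to look and compute and a tool call to move; the robot and the scene stay as the last step left them, time stands still between calls to the robot, and variables do not carry over. Pictures are saved under pics/ and viewed, at most 10 in all, crops included, and the job is handed in when it is done.

Besides the shell and the picture viewer there is one more tool, called after "Request:" by a JSON object that holds its "op" and its "data". servo_tool: Moves the arm, as the interface text tells. Its arguments: {"type":"object","properties":{"steps":{"type":"array"},"jaw":{"type":"number"},"grip_force":{"type":"number"}},"required":["steps"]}

```bash
mkdir -p pics; cat > h.py <<'E'
import numpy as np, cv2
from rig import monitor, optics, r
def ray(cam,px,z):
    m=optics.camera_model(cam);K=np.array(m["camera_matrix"]);R=np.array(m["R"]);t=np.array(m["t"])
    d=R.T@np.linalg.inv(K)@np.array([px[0],px[1],1.]);c=-R.T@t
    return c+d*(z-c[2])/d[2]
def proj(cam,X):
    m=optics.camera_model(cam);p=np.array(m["camera_matrix"])@(np.array(m["R"])@np.array(X)+np.array(m["t"]));return p[:2]/p[2]
E
python3 - <<'E'
from h import *
a=optics.grab_frame("top");b=optics.grab_frame("scene")
cv2.imwrite("pics/top.png",a[:,:,::-1]);cv2.imwrite("pics/scene.png",b[:,:,::-1])
Z=dict(pail_pivot=.222,pail_lever_near=.222,pail_lever_far=.222,pail_lid=.233,shut_lid=.233,shut_lever=.222,mallet=.03,cake_ring=.02,knife=.01)
for c in("top","scene"):
  for n,z in Z.items():
    for q in optics.recognise(c,n)[:2]: print(c,n,round(q["score"],2),np.round(q["location"]),ray(c,q["location"],z).round(3))
s=monitor.get_state();print(s)
E
```

```text
top pail_pivot 0.65 [182. 140.] [0.737 0.226 0.222]
top pail_lever_near 0.76 [152. 210.] [0.548 0.296 0.222]
top pail_lever_far 0.81 [152. 212.] [0.544 0.298 0.222]
top pail_lid 0.64 [184. 138.] [0.74  0.219 0.233]
top shut_lid 0.6 [339. 159.] [ 0.694 -0.192  0.233]
top shut_lever 0.59 [385. 194.] [ 0.605 -0.316  0.222]
top shut_lever 0.3 [140. 285.] [0.352 0.322 0.222]
top mallet 0.7 [254. 267.] [0.399 0.028 0.03 ]
top mallet 0.37 [383. 193.] [ 0.631 -0.359  0.03 ]
top cake_ring 0.52 [407. 266.] [ 0.412 -0.435  0.02 ]
top cake_ring 0.19 [150. 215.] [0.547 0.346 0.02 ]
top knife 0.69 [139. 286.] [0.333 0.373 0.01 ]
scene pail_pivot 0.9 [391. 236.] [0.805 0.157 0.222]
scene pail_lever_near 0.64 [382. 164.] [0.539 0.299 0.222]
scene pail_lever_far 0.52 [382. 163.] [0.537 0.299 0.222]
scene pail_lid 0.91 [393. 235.] [0.812 0.156 0.233]
scene shut_lid 0.58 [240. 264.] [ 0.763 -0.213  0.233]
scene shut_lever 0.76 [174. 239.] [ 0.618 -0.334  0.222]
scene mallet 0.65 [286. 205.] [0.407 0.047 0.03 ]
scene cake_ring 0.92 [146. 236.] [ 0.367 -0.414  0.02 ]
scene knife 0.8 [358. 172.] [0.308 0.381 0.01 ]
{'clock': 1.0, 'joints': array([ 1.04591186e+00,  8.72071810e-02,  1.37072503e+00, -4.33457973e-06,
        1.68358339e+00, -1.03066162e-01]), 'qvel': array([ 0.00100238,  0.00225214,  0.00022951,  0.00086243, -0.00153426,
       -0.00028633]), 'effort': array([-9.79351498e-04, -3.40053070e+01, -3.02604783e+01,  7.17523182e-02,
        2.36000167e-02,  6.87351232e-06]), 'eef_pos': array([0.22517656, 0.50180744, 0.21648924]), 'eef_rot': array([6.57684170e-01, 3.07195063e+00, 1.13024410e-04]), 'wrist_force': array([1.54175433, 0.27701772, 0.78331147]), 'ft_torque': array([-0.01505948, -0.01302926, -0.00609197]), 'finger_force': 0.0, 'finger_gap': 0.0939440695742303}
```

View pics/top.png

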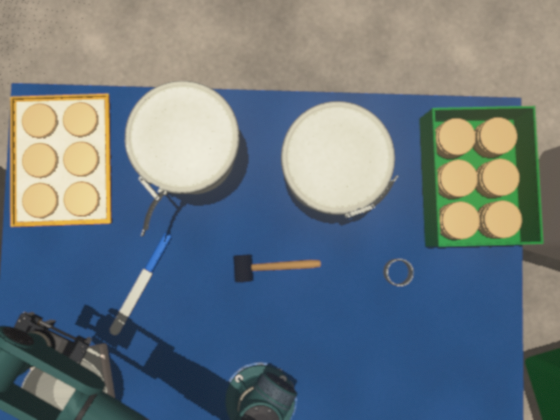

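View pics/scene.png

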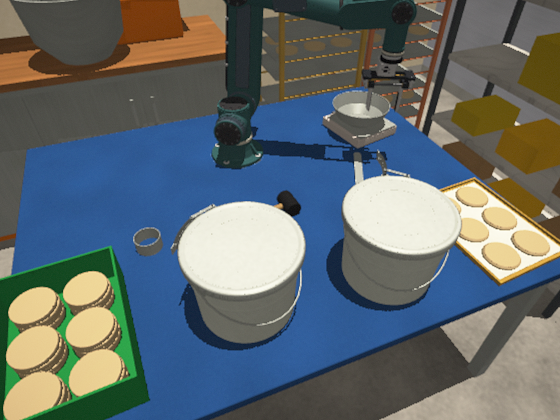

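The top view shows the open pail at (182,138), with its lever running from about (158,192) to (143,235). The shut pail is at (339,159), the mallet at (275,266) and the knife under the lever's tip side. I'll zoom in on the lever next.

```bash
python3 - <<'E'
from h import *
a=cv2.imread("pics/top.png")
c=cv2.resize(a[165:245,110:215],None,fx=7,fy=7,interpolation=cv2.INTER_CUBIC);cv2.imwrite("pics/c1.png",c)
m=((a.min(2)>150)*255).astype(np.uint8);m[:, :112]=0;m[:,260:]=0;m[200:]=0
cs,_=cv2.findContours(m,0,2);k=max(cs,key=cv2.contourArea);print(cv2.minEnclosingCircle(k),cv2.fitEllipse(k))
e=cv2.fitEllipse(k)[0];print(ray("top",e,.233))
for p in((182,138),): print(proj("top",ray("top",p,.233)))
M=optics.camera_model("top");print(-np.array(M["R"]).T@M["t"])
E
```

```text
((180.78221130371094, 138.21778869628906), 57.69218063354492) ((181.05838012695312, 136.43397521972656), (109.61186218261719, 111.89860534667969), 61.873600006103516)
[0.74315485 0.22603038 0.233     ]
[182. 138.]
[0.45997163 0.01271323 1.53319968]
```

View pics/c1.png

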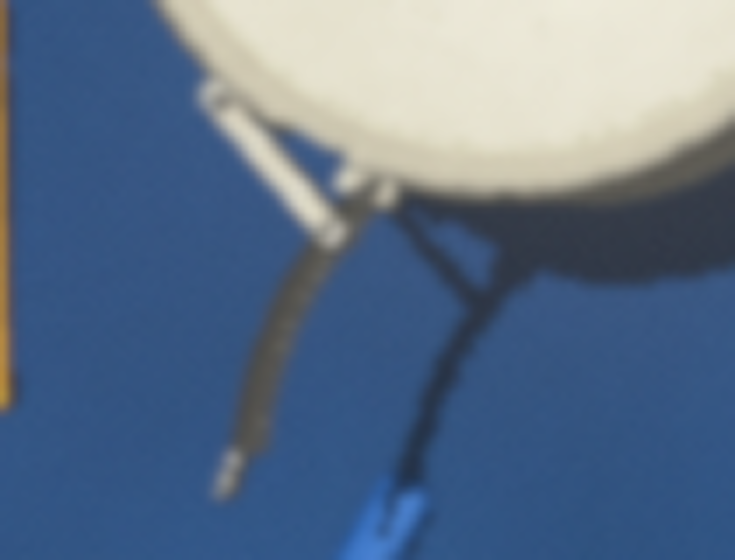

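The crop shows the pin near (162.5,192.5), the strap joint at (157.5,198.5) and the lever tip at (141.7,235.5). The lever bulges to the left, which is its outer face.

```bash
cat >> h.py <<'E'
from scipy.spatial.transform import Rotation as Ro
E
python3 - <<'E'
from h import *
T=lambda x,y:ray("top",(110+x/7-.5+.07,165+y/7-.5+.07),.222)
pin=T(365,192);st=T(335,235);tip=T(222,492);mid=T(268,345);out=T(215,92)
c=ray("top",(181.5,137.5),.233)
for n,v in dict(pin=pin,strap=st,tip=tip,mid=mid,out=out,c=c).items(): print(n,v.round(3))
d=lambda a,b:round(np.linalg.norm((a-b)[:2]),3)
print("pin-c",d(pin,c),"pin-st",d(pin,st),"pin-tip",d(pin,tip),"pin-mid",d(pin,mid),"out-c",d(out,c))
s=monitor.get_state();print(Ro.from_rotvec(s["eef_rot"]).as_matrix().round(3))
u=lambda v:np.degrees(np.arctan2(v[1],v[0]))
print("c dir",u(c-pin),"tip dir",u(tip-pin))
a=optics.grab_frame("scene")
for n,v in dict(pin=pin,tip=tip).items(): print(n,proj("scene",v))
cv2.imwrite("pics/c2.png",cv2.resize(a[130:220,330:440,::-1],None,fx=6,fy=6,interpolation=cv2.INTER_CUBIC))
E
```

```text
pin [0.596 0.273 0.222]
strap [0.58  0.284 0.222]
tip [0.482 0.323 0.222]
mid [0.538 0.308 0.222]
out [0.633 0.331 0.222]
c [0.74  0.225 0.233]
pin-c 0.152 pin-st 0.02 pin-tip 0.124 pin-mid 0.068 out-c 0.151
[[-0.912  0.409  0.   ]
 [ 0.409  0.912  0.   ]
 [-0.     0.    -1.   ]]
c dir -18.664466165887884 tip dir 156.70625787817562
pin [385.03799556 176.54110959]
tip [378.45875049 152.13023218]
```

View pics/c2.png

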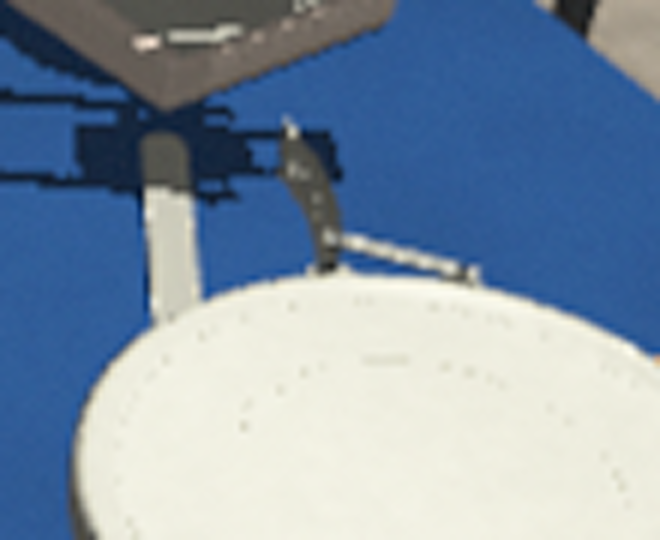

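Both views agree: pin at about (0.595,0.273), lever at about 2.03 rad, pail axis at -18.7° from the pin. I'll push with the closed fingertips' -x side, turning with the lever.

```bash
cat >> h.py <<'E'
PIN=np.array([.594,.2735])
e=lambda a:np.array([np.cos(np.radians(a)),np.sin(np.radians(a))])
def tgt(q,gap,z=.217):   # q deg; returns xyz, tool-y heading deg
    p=PIN+.0887*e(267.7-q)+(.0125+gap)*e(194.1-q)
    return np.r_[p,z],104.1-q
def rows(poses):
    s=monitor.get_state();R=Ro.from_rotvec(s["eef_rot"]).as_matrix();h=np.degrees(np.arctan2(R[1,1],R[0,1]))
    print("tcp",s["eef_pos"].round(4),"heading",h.round(1),"F",s["wrist_force"].round(1),"t",s["clock"])
    for p,a in poses: print((R.T@(p-s["eef_pos"])).round(3).tolist(), round(-((a-h+180)%360-180),1))
E
python3 -c "
from h import *
rows([tgt(120,.06,.26),tgt(120,.03,.217),tgt(118,.01)])"
```

```text
tcp [0.2252 0.5018 0.2165] heading 65.8 F [ 0.8 -0.1 -0.4] t 1.05
[-0.332, 0.027, -0.043] 81.7
[-0.336, -0.003, -0.001] 81.7
[-0.338, -0.026, -0.001] 79.7
```

Request:
{"op": "servo_tool", "data": {"steps": [[[0,0,-0.03,0,0,0],[-0.02,0.01,-0.043,0,0,6],[-0.05,0.02,-0.043,0,0,13],[-0.085,0.027,-0.043,0,0,20],[-0.12,0.027,-0.043,0,0,27],[-0.155,0.027,-0.043,0,0,34],[-0.19,0.027,-0.043,0,0,41],[-0.225,0.027,-0.043,0,0,48],[-0.26,0.027,-0.043,0,0,55],[-0.295,0.027,-0.043,0,0,62],[-0.32,0.027,-0.043,0,0,69],[-0.332,0.027,-0.043,0,0,76]]], "jaw": 0, "grip_force": 20}}

```text
clock: 2.05
eef_pos: [0.5422, 0.3882, 0.2584]
eef_rot: [2.419, 2.003, -0.001]
wrist_force: [0.1, -0.1, -0.1]
finger_gap: 0.0172
finger_force: 0.0
```

```bash
python3 - <<'E'
from h import *
rows([tgt(120,.03,.217),tgt(118,.01)])
print(monitor.get_state()["finger_gap"],monitor.get_state()["joints"].round(2))
a=optics.grab_frame("top")
cv2.imwrite("pics/t2.png",cv2.resize(a[100:300,80:300,::-1],None,fx=3,fy=3))
E
```

```text
tcp [0.5422 0.3882 0.2584] heading -10.7 F [ 0.1 -0.1 -0.1] t 2.05
[-0.028, -0.006, 0.041] 5.2
[-0.051, -0.01, 0.041] 3.2
0.017155785828933984 [ 0.54  0.35  0.97 -0.    1.82  0.72]
```

View pics/t2.png

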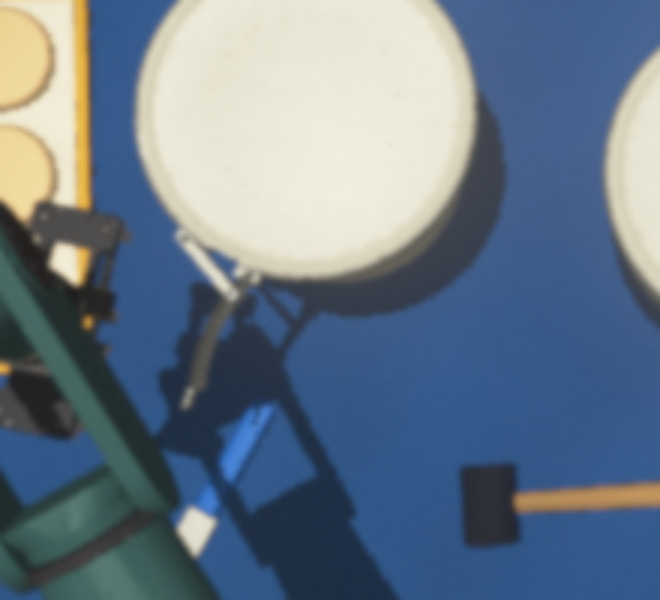

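The gripper now stands left of the lever, whose tip is at (187,402) in the crop, with nothing touched. I'll lower and approach next.

Request:
{"op": "servo_tool", "data": {"steps": [[[-0.01,-0.003,0.015,0,0,5],[-0.02,-0.006,0.03,0,0,5],[-0.028,-0.006,0.041,0,0,5],[-0.028,-0.006,0.041,0,0,5],[-0.036,-0.007,0.041,0,0,4],[-0.044,-0.009,0.041,0,0,3],[-0.051,-0.01,0.041,0,0,3],[-0.051,-0.01,0.041,0,0,3]]]}}

```text
clock: 2.77
eef_pos: [0.5201, 0.3419, 0.2197]
eef_rot: [2.461, 1.952, 0.002]
wrist_force: [-0.4, -0.2, 0.0]
finger_gap: 0.0004
finger_force: 0.0
```

```bash
python3 - <<'E'
from h import *
rows([tgt(q,0) for q in range(114,64,-4)])
s=monitor.get_state()
print(s["finger_gap"])
# lever seen by the wrist camera
a=optics.grab_frame("wrist");m=optics.camera_model("wrist");K=np.array(m["camera_matrix"]);H=np.linalg.inv(m["hand_eye"])
R=Ro.from_rotvec(s["eef_rot"]).as_matrix()
b=a[:,:,::-1].copy()
def pj(X):
    c=H@np.r_[R.T@(X-s["eef_pos"]),1];p=K@c[:3];return tuple(int(v) for v in (p/p[2])[:2])
for q in(116,):
  for L in(0,20,40,60,90,120):
    f=np.degrees(L/.157);p=PIN+2*.157*np.sin(np.radians(f/2))*e(251.3+f/2-q);cv2.circle(b,pj(np.r_[p,.233]),3,(0,0,255),-1)
cv2.imwrite("pics/w.png",b)
E
```

```text
tcp [0.5201 0.3419 0.2197] heading -13.1 F [-0.4 -0.2  0. ] t 2.7667
[-0.017, 0.0, 0.003] -3.2
[-0.023, -0.002, 0.003] -7.2
[-0.03, -0.003, 0.003] -11.2
[-0.036, -0.004, 0.003] -15.2
[-0.042, -0.005, 0.003] -19.2
[-0.049, -0.005, 0.003] -23.2
[-0.055, -0.005, 0.003] -27.2
[-0.062, -0.005, 0.003] -31.2
[-0.068, -0.004, 0.003] -35.2
[-0.075, -0.002, 0.003] -39.2
[-0.081, -0.0, 0.003] -43.2
[-0.087, 0.002, 0.003] -47.2
[-0.093, 0.005, 0.003] -51.2
0.0003892921402665474
```

View pics/w.png

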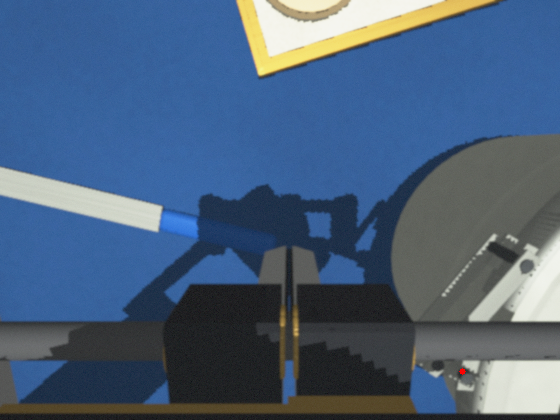

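In the wrist view the predicted pin (462,371) sits on the hinge, and the strap and ring end are clear of the fingers. Now I'll push.

Request:
{"op": "servo_tool", "data": {"steps": [[[-0.01,0,0.003,0,0,0],[-0.017,0,0.003,0,0,-3],[-0.023,-0.002,0.003,0,0,-7],[-0.03,-0.003,0.003,0,0,-11],[-0.036,-0.004,0.003,0,0,-15],[-0.042,-0.005,0.003,0,0,-19],[-0.049,-0.005,0.003,0,0,-23],[-0.055,-0.005,0.003,0,0,-27],[-0.062,-0.005,0.003,0,0,-31],[-0.068,-0.004,0.003,0,0,-35],[-0.075,-0.002,0.003,0,0,-39],[-0.081,0,0.003,0,0,-43]]]}}

```text
clock: 3.82
eef_pos: [0.5003, 0.2671, 0.2156]
eef_rot: [-1.561, -2.719, -0.008]
wrist_force: [-4.4, 8.1, -0.4]
finger_gap: 0.0004
finger_force: 4.5
```

```bash
python3 - <<'E'
from h import *
rows([tgt(q,0) for q in range(74,22,-4)])
E
```

```text
tcp [0.5003 0.2671 0.2156] heading 30.3 F [-4.4  8.1 -0.4] t 3.8167
[-0.004, -0.001, -0.001] 0.2
[-0.01, -0.003, -0.002] -3.8
[-0.016, -0.005, -0.002] -7.8
[-0.022, -0.007, -0.002] -11.8
[-0.029, -0.008, -0.002] -15.8
[-0.035, -0.009, -0.002] -19.8
[-0.042, -0.009, -0.002] -23.8
[-0.048, -0.009, -0.002] -27.8
[-0.055, -0.008, -0.002] -31.8
[-0.061, -0.007, -0.002] -35.8
[-0.067, -0.005, -0.002] -39.8
[-0.074, -0.003, -0.002] -43.8
[-0.08, -0.001, -0.002] -47.8
```

The push force is about 9 N along the lever's normal, as expected, so I'll continue.

Request:
{"op": "servo_tool", "data": {"steps": [[[-0.008,-0.003,-0.001,0,0,-4],[-0.014,-0.005,-0.001,0,0,-8],[-0.02,-0.007,-0.001,0,0,-12],[-0.027,-0.008,-0.001,0,0,-16],[-0.033,-0.009,-0.001,0,0,-20],[-0.04,-0.009,-0.001,0,0,-24],[-0.046,-0.009,-0.001,0,0,-28],[-0.053,-0.008,-0.001,0,0,-32],[-0.059,-0.007,-0.001,0,0,-36],[-0.065,-0.005,-0.001,0,0,-40],[-0.072,-0.003,-0.001,0,0,-44],[-0.078,-0.001,-0.001,0,0,-48]]]}}

```text
clock: 4.82
eef_pos: [0.5384, 0.1972, 0.2158]
eef_rot: [-0.323, -3.12, -0.004]
wrist_force: [-3.7, 2.7, -0.7]
finger_gap: -0.0
finger_force: 1.9
```

```bash
python3 - <<'E'
from h import *
rows([tgt(q,0) for q in range(24,-2,-4)])
E
```

```text
tcp [0.5384 0.1972 0.2158] heading 78.2 F [-3.7  2.7 -0.7] t 4.8167
[-0.004, -0.0, -0.001] -1.9
[-0.01, -0.002, -0.001] -5.9
[-0.016, -0.004, -0.001] -9.9
[-0.023, -0.006, -0.001] -13.9
[-0.029, -0.006, -0.001] -17.9
[-0.036, -0.007, -0.001] -21.9
[-0.042, -0.007, -0.001] -25.9
```

Request:
{"op": "servo_tool", "data": {"steps": [[[-0.008,-0.001,-0.001,0,0,-5],[-0.013,-0.003,-0.001,0,0,-8],[-0.018,-0.005,-0.001,0,0,-11],[-0.023,-0.006,-0.001,0,0,-14],[-0.028,-0.006,-0.001,0,0,-17],[-0.031,-0.007,-0.001,0,0,-19],[-0.033,-0.007,-0.001,0,0,-20],[-0.033,-0.007,-0.001,0,0,-20]]]}}

```text
clock: 5.48
eef_pos: [0.571, 0.1816, 0.2176]
eef_rot: [-0.215, 3.134, 0.001]
wrist_force: [0.1, -0.1, 0.7]
finger_gap: 0.0007
finger_force: 0.0
```

```bash
python3 - <<'E'
from h import *
rows([tgt(q,0) for q in (8,4,0)])
a=optics.grab_frame("wrist")
cv2.imwrite("pics/w2.png",a[:,:,::-1])
E
```

```text
tcp [0.571  0.1816 0.2176] heading 97.9 F [ 0.1 -0.1  0.7] t 5.4833
[0.005, 0.004, 0.001] 1.8
[-0.001, 0.001, 0.001] -2.2
[-0.007, -0.001, 0.001] -6.2
```

View pics/w2.png

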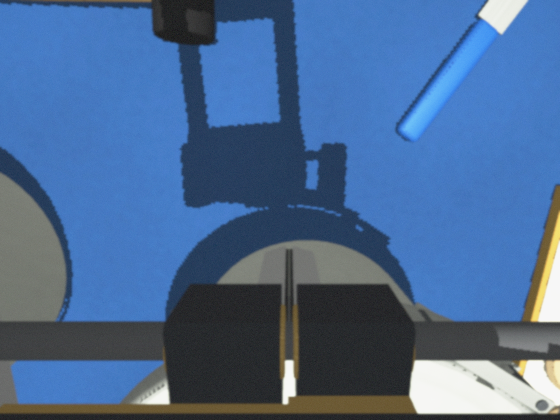

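The contact force has dropped to zero, and in the wrist view the lever no longer stands out from the pail, so it has snapped over. I'll back off outwards (tool +x), rise and check from the top.

Request:
{"op": "servo_tool", "data": {"steps": [[[0.015,0,0,0,0,0],[0.035,0,0,0,0,0],[0.06,0,0,0,0,0],[0.09,0,-0.01,0,0,0],[0.12,0,-0.04,0,0,0],[0.15,0,-0.07,0,0,0],[0.18,0,-0.08,0,0,0],[0.21,0,-0.08,0,0,0],[0.21,0,-0.08,0,0,0],[0.21,0,-0.08,0,0,0]]]}}

```text
clock: 6.37
eef_pos: [0.3618, 0.1529, 0.2987]
eef_rot: [-0.215, 3.13, 0.001]
wrist_force: [0.7, -0.1, -0.4]
finger_gap: 0.0008
finger_force: 0.0
```

```bash
python3 - <<'E'
from h import *
rows([])
a=optics.grab_frame("top")
cv2.imwrite("pics/t3.png",cv2.resize(a[70:290,80:440,::-1],None,fx=2.2,fy=2.2,interpolation=cv2.INTER_CUBIC))
E
```

```text
tcp [0.3618 0.1529 0.2987] heading 97.9 F [ 0.7 -0.1 -0.4] t 6.3667
```

View pics/t3.png

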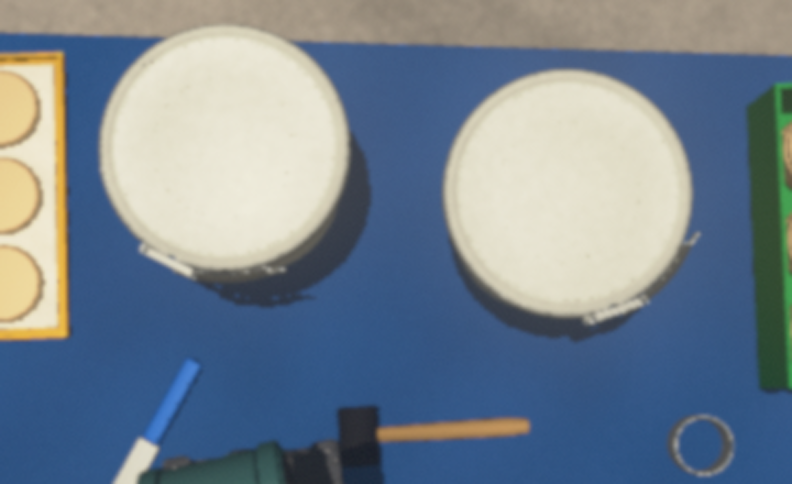

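The open pail's lever now lies flat along its ring, from (190,270) to (285,268). The shut pail and the things on the bench look unchanged.

```bash
python3 -c "
from rig import r
print(r.sign_off())"
```

```text
the job is handed in; nothing more can be done
None
```

The open pail's lever was pushed over centre with the closed fingertips and snapped flat along its ring; the shut pail and the things on the bench look unmoved in the last top view, and the job was handed in at about 6.4 s.

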